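# Start the stage clamp screw

### The job

On the microscope stage one of the two plate clamps has its knurled screw standing proud: it only rests on top of its thread. Take the screw head and turn it backward (counter-clockwise seen from above) just until you feel it drop off the end of the thread, then turn it forward (clockwise) one full turn so that it is properly started, and finish still gripping the head, without letting go. Leave the other clamp and the things lying about alone.

Things in the scene. Friction and masses are not known exactly. Their poses are not given: they have to be found in the camera images.
- screw_grip (a point): Centre (on the axis, half-way up) of the loose screw's head: a round upright steel cylinder, 36 mm across, 20 mm high, with an orange disc and a white radial mark on top; grip it at any yaw. At the start it is 105.5 to 107.5 mm above the table, its underside about 34 mm above the mouth of the 38 mm wide boss (19 mm shank between); about 24 mm once the screw is started.
- screw_head: The same screw as a body that turns and sinks with it (0.25 kg in all); its origin lies on the screw axis, 88 mm below the head's centre. The screw is captive: it lifts no more than 6 mm above the zero of screw_depth. In a firm grip it sinks only as the hand sinks.
- screw_turn (a joint): Turn of the screw about its upright axis in rad, growing clockwise seen from above (forward; right-hand thread). 0: its thread's end stands over the end of the boss's thread. Starts at 0.6 to 2.4; when turned back to about -0.1 it drops, by its weight if free, by a light push (about 4 N) if gripped. One turn is 6.28. Turns easily (0.02 N m) and stays where left.
- screw_depth (a joint): How far the screw has sunk, m, growing downward; lead 6 mm per turn, about 1 mm axial play. Resting on the thread it is 0.95 mm per rad of screw_turn (0.6 to 2.3 mm at the start), so it rises while turned backward; it falls 6 mm at the drop; then it is 6 mm + 0.95 mm per rad of screw_turn (about 12 mm after one turn).
- clamp: The clamp with the loose screw, fixed to the stage: grey strap 36 x 110 x 12 mm (long along its y), round aluminium boss in the middle, 38 mm across, its mouth 42 mm above the origin. Origin on the screw axis at the stage's surface, 20 mm above the table. z up.
- set_clamp: The other clamp, fixed, same shape and origin; its screw is fully home (black disc on top, top of the head 64.5 mm above the origin). Leave it alone.
- objective: Steel objective lens standing on the glass in the middle of the stage, 38 mm in diameter, 50 mm high. Origin at the centre of its underside. Leave it alone.
- cleaner: White bottle with a blue cap standing at the far end of the stage, 44 mm in diameter, 100 mm high. Origin at the centre of its underside. Leave it alone.
- driver: Orange-handled screwdriver, 160 mm long, lying across the glass at the near end of the stage. Origin under its middle, x towards the tip. Leave it alone.

How it is judged:
By the outcome, as a careful person would: the job done as asked, in the order asked, and still so for the second after the job is handed in, while the arm keeps its last pose, push and grip.
It also fails if it takes over 72 s, if anything falls off the work surface, if the arm or the gripper's body presses on something with over 40 N, if the wrist force passes 120 N, or if a joint passes its speed limit or range.

### The arm

A 6-joint arm with a two-finger parallel gripper is mounted at the origin on the work surface. World frame = base frame: x ahead of the robot, y to its left, z up, the work surface at z = 0. Lengths are in m, angles in degrees, forces in N, time in s.
With the tool pointing down it reaches from about 0.325 to 0.775 m from the base axis. Payload 5.5 kg.
Tool frame: the origin (TCP) lies at the centre of the arm's flange, where the gripper is bolted on; the fingertips stand 182 mm ahead of it and the grasp point (between the pads) lies 163 mm ahead of it; z points along the fingers, y is the direction in which the jaws open and shut (so a half turn about z gives the same grasp; the last joint's range is limited). The gripper opens to 88 mm and grips with 3 to 60 N. Pads are 20 mm wide; open, the fingers measure 115 mm over their backs; the gripper's body (75 mm by 178 mm) begins 61 mm behind the grasp point.
Start: joints at [62.298, 5.22, 70.514, -0, 104.267, -3.249], TCP at [0.248, 0.546, 0.405] pointing down, gripper open.
Joint ranges: [-164.24, 164.24], [-49.07, 125.15], [9.68, 141.18], [-86.29, 266.29], [3.28, 154.24], [-151.56, 151.56]. Speed limits (degrees/s): [147.25, 147.25, 172.46, 180, 180, 180].

### API

Orientations are given as [roll, pitch, yaw] about the fixed x, y, z axes, in that order (R = Rz(yaw) Ry(pitch) Rx(roll)).
In Python, from station import r gives the robot as it stands. The module is installed in compiled form; this text tells all that it offers. Calls block until the motion is done:
- r.reach(position, orientation): joint-space move of the TCP to a pose.
- r.servo_line(position, rotation=None, speed=0.15): straight line of the TCP; rotation=None keeps the orientation; speed is the mean speed in m/s.
- r.move_joints(angles): joint-space move.
- r.let_go() and r.grab(squeeze=None): open the fingers fully, or close them until they stop; squeeze is the grip in N (None keeps the last).
- r.wait(seconds).
- r.inverse_kinematics(position, orientation): joint angles nearest the present ones, or None.
- r.sense(): the state.
- r.snapshot(name): name is "scene" or "top"; returns a dict with "frame" (384x512x3 uint8, red, green, blue), "fx", "fy", "cx", "cy" (pixels), "R" (3x3) and "t" (3): a world point X has camera coordinates R X + t. Camera axes: x right, y down, z forward; pixel columns grow to the right and rows downward; lengths in m; the calibration is good to about 2 mm. A picture is of the moment at which its call begins. There is no depth.
A pose or a line that the arm cannot do raises r.IKError and nothing moves.
- r.hand_in(): hands the job in, once; it reports no verdict.
The state is a dict: "clock": time; "joints": joint angles; "joint_vel": joint speeds; "joint_torque": joint torques, N m; "tcp_pos": TCP position; "orientation": TCP orientation; "contact_force": force on the tool from outside, world axes, zero at the start; "torque": the same for the moment, N m; "opening": finger opening in m.
Only numpy, scipy, OpenCV 4.12 (cv2) and the standard library are available. Lean on these libraries where they do the work, as an engineer would, in place of code of your own. Each camera call takes 0.05 s, during which the arm holds its last target. There are 200 camera calls.

## Working session

There is one attempt and no reset: what is moved stays moved. The work goes in short steps, each a Python script; the robot and the scene stay as the last script left them, time stands still between calls to the robot, and variables do not carry over. Pictures are saved under pics/ and viewed, about 8 in all and at most 12, crops included, and the job is handed in when it is done.

```bash
mkdir -p pics; python3 - <<'E'
from station import r
import cv2,pickle
d={}
for n in("scene","top"):
    s=r.snapshot(n); d[n]=s
    cv2.imwrite(f"pics/{n}0.png",s["frame"][:,:,::-1])
    print(n,s["fx"],s["cx"],s["cy"],s["R"],s["t"])
pickle.dump(d,open("s0.pkl","wb"))
print(r.sense())
E
```

```text
scene 349.51927826390556 259.99349272756825 190.5535937549128 [[-0.02312216  0.99967682 -0.01056503]
 [ 0.83579123  0.01353074 -0.54888062]
 [-0.54856028 -0.02152146 -0.83583398]] [ 0.03019369 -0.44462612  1.0532899 ]
top 390.2860905954499 255.1002044638349 185.17121160881777 [[-0.07724927 -0.99701048  0.00162796]
 [-0.97178381  0.07492949 -0.22365554]
 [ 0.22286493 -0.01885925 -0.97466689]] [0.02806755 0.60523962 0.62393472]
{'clock': 0.1, 'joints': array([ 6.22983834e+01,  5.25809918e+00,  7.05739498e+01, -6.73820990e-04,
        1.04266624e+02, -3.24741855e+00]), 'joint_vel': array([-0.04323758,  0.05104325, -0.11652436, -0.0343899 , -0.08792251,
       -0.01477834]), 'joint_torque': array([ 2.30252124e-03, -4.47855127e+01, -4.07570171e+01,  7.00416835e-02,
        2.84100889e-02, -1.19309038e-04]), 'tcp_pos': array([0.24839467, 0.54622479, 0.4036371 ]), 'orientation': array([-1.79901449e+02, -4.93731816e-03,  1.55545632e+02]), 'contact_force': array([-0.32609668,  1.06778365,  0.25731885]), 'torque': array([ 0.01847074,  0.05525681, -0.00390914]), 'opening': 0.08811762771738828}
```

View pics/top0.png

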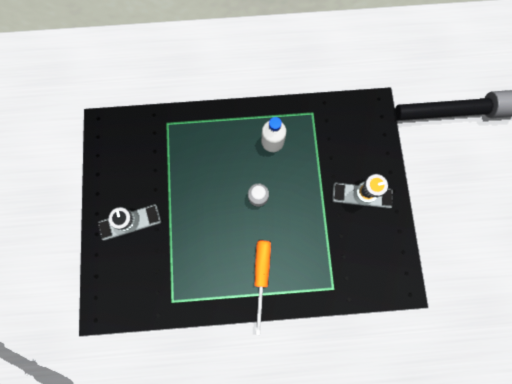

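View pics/scene0.png

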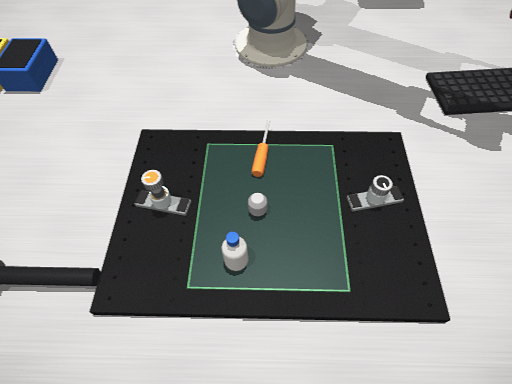

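The loose screw's orange disc is at about (376,185) in the top view and (152,178) in the scene view. The set clamp is on the other side, at (120,217) in the top view. I'll triangulate the disc, and also the tip of the black bar near it.

```bash
cat > h.py <<'E'
import numpy as np,cv2
def ray(s,u,v):
    R=np.array(s["R"]);t=np.array(s["t"])
    return -R.T@t, R.T@np.array([(u-s["cx"])/s["fx"],(v-s["cy"])/s["fy"],1])
def plane(s,uv,z):
    c,d=ray(s,*uv); return c+d*(z-c[2])/d[2]
def tri(a,ua,b,ub):
    c,d=ray(a,*ua); e,f=ray(b,*ub)
    k=np.linalg.lstsq(np.c_[d,-f],e-c,rcond=None)[0]
    p,q=c+k[0]*d,e+k[1]*f
    return (p+q)/2,np.linalg.norm(p-q)
def disc(s,box):
    x0,y0,x1,y1=box
    h=cv2.cvtColor(s["frame"],cv2.COLOR_RGB2HSV)
    m=cv2.inRange(h,(8,110,120),(30,255,255)); k=np.zeros_like(m);k[y0:y1,x0:x1]=255;m&=k
    cs,_=cv2.findContours(m,cv2.RETR_EXTERNAL,cv2.CHAIN_APPROX_NONE)
    c=max(cs,key=cv2.contourArea)
    M=cv2.moments(cv2.convexHull(c)); return (M["m10"]/M["m00"],M["m01"]/M["m00"]),cv2.boundingRect(c)
E
python3 - <<'E'
import pickle;from h import *
d=pickle.load(open("s0.pkl","rb"));T,S=d["top"],d["scene"]
a,ra=disc(T,(355,165,400,210));b,rb=disc(S,(130,160,175,200))
print(a,ra,b,rb)
print(tri(T,a,S,b),plane(T,a,.1165),plane(S,b,.1165))
print("bar",tri(T,(399,112),S,(98,276)),tri(T,(490,103),S,(4,275)))
f=[cv2.resize(T["frame"][160:220,325:405],None,fx=5,fy=5,interpolation=2),cv2.resize(S["frame"][160:220,125:205],None,fx=5,fy=5,interpolation=2)]
cv2.imwrite("pics/crop0.png",np.hstack(f)[:,:,::-1])
from station import r
p=plane(T,a,.1165)
for yaw in range(-180,180,30):
    q=r.inverse_kinematics([p[0],p[1],.1065+.163],[180,0,yaw]); print(yaw,None if q is None else np.round(q,1))
E
```

```text
(376.3751537515375, 184.4071340713407) (370, 178, 14, 14) (150.67006802721087, 176.7908163265306) (145, 172, 13, 11)
(array([ 0.58074926, -0.21726735,  0.11516267]), np.float64(0.0009391497084566247)) [ 0.58054204 -0.21730985  0.1165    ] [ 0.58177083 -0.21620948  0.1165    ]
bar (array([ 0.73948634, -0.30923258,  0.02780846]), np.float64(0.007110367185851735)) (array([ 0.74151081, -0.48426507,  0.03107136]), np.float64(0.015432388749868893))
-180 [ -23.7    9.1   80.     0.    90.9 -113.7]
-150 [ -23.7    9.1   80.     0.    90.9 -143.7]
-120 None
-90 None
-60 [-23.7   9.1  80.   -0.   90.9 126.3]
-30 [-23.7   9.1  80.   -0.   90.9  96.3]
0 [-23.7   9.1  80.   -0.   90.9  66.3]
30 [-23.7   9.1  80.   -0.   90.9  36.3]
60 [-23.7   9.1  80.   -0.   90.9   6.3]
90 [-23.7   9.1  80.    0.   90.9 -23.7]
120 [-23.7   9.1  80.    0.   90.9 -53.7]
150 [-23.7   9.1  80.    0.   90.9 -83.7]
```

View pics/crop0.png

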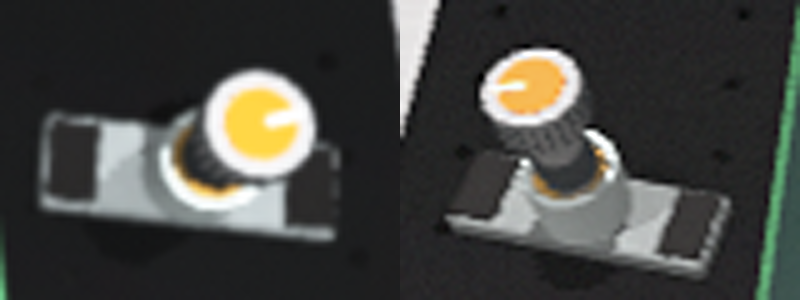

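The two rays pass within 0.9 mm of each other and the height comes out at 0.115 m, against 0.1155–0.1175 m expected. The screw is therefore at about (0.581, -0.217). The black bar is low, at 3 cm, and well away. I'll grip with joint 6 near 0 so the turn can be split evenly either side.

```bash
cat >> h.py <<'E'
def show(r,l=""):
    s=r.sense(); print(l,round(s["clock"],2),"p",np.round(s["tcp_pos"]*1e3,1),"rpy",np.round(s["orientation"],1),"F",np.round(s["contact_force"],1),"T",np.round(s["torque"],2),"op",round(s["opening"]*1e3,1),"j6",round(s["joints"][5],1)); return s
E
python3 - <<'E'
from station import r;from h import *
P=[.581,-.2168]
r.reach([*P,.36],[180,0,60]); show(r)
r.servo_line([*P,.2695],speed=.1); r.wait(.3); show(r,"down")
r.grab(30); r.wait(.3); show(r,"grab")
s=r.snapshot("top");t=r.snapshot("scene")
cv2.imwrite("pics/g1.png",np.hstack([cv2.resize(s["frame"][120:270,280:430],(400,400)),cv2.resize(t["frame"][100:250,80:230],(400,400))])[:,:,::-1])
E
```

```text
3.02 p [ 581.3 -216.   360.1] rpy [180.   -0.   60.1] F [-0.7  0.1  0.5] T [-0.05  0.08  0.  ] op 87.9 j6 6.4
down 4.38 p [ 581.1 -216.8  270. ] rpy [180.  -0.  60.] F [ 0.3  0.4 -0.2] T [0.   0.13 0.02] op 87.7 j6 6.4
grab 5.54 p [ 581.  -216.8  269.5] rpy [180.   0.  60.] F [-0.4 -0.5  0.4] T [-0.15  0.05 -0.02] op 35.5 j6 6.4
```

View pics/g1.png

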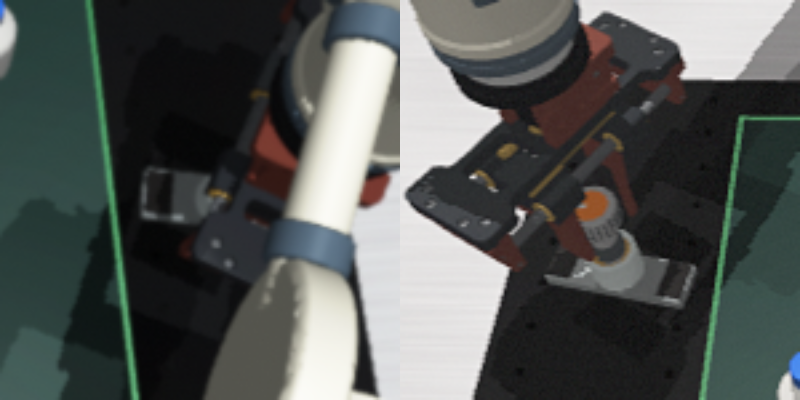

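The scene view shows the head between the fingers with the orange disc at about (592,205) in the picture. The opening is 35.5 mm and side forces are near zero. Next I'll probe the axial stiffness and test a small back turn.

```bash
python3 - <<'E'
from station import r;from h import *
P=[.581,-.2168]
for dz in (.0005,.001,.0015):
    r.servo_line([*P,.2695-dz],speed=.02); r.wait(.1); show(r,dz)
r.reach([*P,.2685],[180,0,65]); show(r,"turn+5"); r.wait(.2);show(r)
E
```

```text
0.0005 5.99 p [ 581.  -216.8  269.3] rpy [180.  -0.  60.] F [-0.3  0.4  3.4] T [-0.    0.22  0.01] op 35.4 j6 6.4
0.001 6.34 p [ 581.  -216.8  269.1] rpy [180.  -0.  60.] F [-0.8  0.8  5.6] T [0.08 0.44 0.01] op 35.8 j6 6.4
0.0015 6.69 p [ 581.  -216.8  269. ] rpy [180.  -0.  60.] F [-2.1  0.8  7.4] T [0.12 0.51 0.  ] op 35.3 j6 6.4
turn+5 6.94 p [ 581.  -216.7  269.1] rpy [180.  -0.  65.] F [-1.5  1.3  6.1] T [0.14 0.41 0.05] op 35.3 j6 1.4
 7.14 p [ 581.  -216.8  269.1] rpy [180.   -0.   64.9] F [-1.5  0.9  5.5] T [0.08 0.48 0.05] op 35.4 j6 1.5
```

```bash
python3 - <<'E'
from station import r;from h import *
P=[.581,-.2168]; yaw=65.; z=.2684; hist=[]
while yaw<65+150:
    yaw+=3; z+=3*.0166e-3
    r.reach([*P,z],[180,0,yaw]); r.wait(.05)
    s=r.sense(); F=s["contact_force"]; tz=s["tcp_pos"][2]
    hist.append((yaw,round(z*1e3,2),round(tz*1e3,2),*np.round(F,1),round(s["joints"][5],1)))
    if tz-z<.0003 or F[2]<2.5: print("drop?");break
    z-=np.clip((7-F[2])*5e-5,-1e-4,1e-4)
    if np.hypot(*F[:2])>10: print("side");break
for h in hist[::4]+hist[-3:]: print(*h)
show(r)
E
```

```text
drop?
68.0 268.45 269.15 -2.5 1.6 5.7 -1.5
80.0 268.55 269.32 -3.3 2.5 7.1 -13.5
92.0 268.8 269.54 -4.0 1.5 7.3 -25.5
104.0 269.06 269.7 -4.9 2.3 6.8 -37.5
116.0 269.3 269.92 -5.5 0.4 6.7 -49.5
128.0 269.48 269.46 -5.0 0.6 5.5 -61.5
122.0 269.39 270.0 -5.3 1.1 7.4 -55.5
125.0 269.46 270.0 -5.8 2.1 6.3 -58.5
128.0 269.48 269.46 -5.0 0.6 5.5 -61.5
 13.44 p [ 580.4 -216.8  269.5] rpy [-1.799e+02 -1.000e-01  1.279e+02] F [-5.   0.6  5.5] T [0.06 0.9  0.08] op 35.5 j6 -61.5
```

Actual z fell to the commanded height, so the support has gone after 68° of back turn. I'll lower the hand to confirm the 6 mm drop.

```bash
python3 - <<'E'
from station import r;from h import *
P=[.5802,-.2167]
z0=.2700
for k in range(1,17):
    z=.2695-k*.0005
    r.servo_line([*P,z],speed=.02); s=r.sense()
    print(k,np.round(s["tcp_pos"]*1e3,2),np.round(s["contact_force"],1))
    if s["tcp_pos"][2]-z>.0007 and s["contact_force"][2]>5: break
r.wait(.2);show(r)
s=r.snapshot("scene"); print(round(r.sense()["clock"],1))
E
```

```text
1 [ 579.94 -216.73  269.42] [-2.9  0.2  5.4]
2 [ 579.94 -216.74  269.25] [-3.2  0.1  7.5]
 14.14 p [ 579.9 -216.7  269.2] rpy [-180.    -0.   127.9] F [-3.2  0.1  6.9] T [-0.    0.74  0.11] op 35.6 j6 -61.6
14.2
```

It isn't a real drop: there is still support 0.75 mm lower, so this was probably a small grip slip. I'll squeeze harder and continue, confirming any drop by lowering more than 3 mm.

```bash
python3 - <<'E'
from station import r;from h import *
P=np.array([.5801,-.2167]); yaw=128.; z=.2686; hist=[]
r.grab(50); show(r,"regrip")
def dropped(z,tz):
    z1=min(z,tz)
    for k in range(1,14):
        r.servo_line([*P,z1-k*.0005],speed=.03); s=r.sense()
        print("  low",np.round(s["tcp_pos"][2]*1e3,2),np.round(s["contact_force"],1))
        if s["contact_force"][2]>8 : break
    return tz-s["tcp_pos"][2]>.003
while yaw<65+148-5:
    yaw+=3; z+=3*.0166e-3
    r.reach([*P,z],[180,0,yaw]); r.wait(.05)
    s=r.sense(); F=s["contact_force"]; tz=s["tcp_pos"][2]
    hist.append((yaw,round(z*1e3,2),round(tz*1e3,2),*np.round(F,1),round(s["torque"][2],2),round(s["joints"][5],1)))
    if tz-z<.0003 or F[2]<2.5:
        print("drop?",yaw)
        print(dropped(z,tz)); break
    z-=np.clip((7-F[2])*5e-5,-1e-4,1e-4)
    P+=np.clip(F[:2]*2e-5,-1e-4,1e-4)
for h in hist[::3]+hist[-3:]: print(*h)
show(r); print(P)
s=r.snapshot("scene")
cv2.imwrite("pics/g2.png",cv2.resize(s["frame"][130:220,110:200],(500,500),interpolation=2)[:,:,::-1])
E
```

```text
regrip 14.41 p [ 580.  -216.7  269.3] rpy [-180.     0.   127.9] F [-4.1  1.7  7.1] T [0.06 0.79 0.05] op 35.2 j6 -61.6
drop? 131.0
  low 265.62 [-1.7 -2.3 -1.2]
  low 265.73 [-2.4 -2.8 -2.8]
  low 265.21 [-2.9 -2.1 -2.9]
  low 264.89 [-4.2 -2.3 -0.8]
  low 264.76 [-4.9 -3.5 -1.1]
  low 264.63 [-6.5 -2.2  0.5]
  low 264.53 [-6.9 -1.3  2.5]
  low 264.44 [-6.8 -1.4  4.3]
  low 264.36 [-8.2 -1.7  5.5]
  low 264.24 [-8.3 -1.3  7.9]
  low 264.15 [-8.1 -1.4  8.4]
False
131.0 268.65 266.83 -0.2 -1.4 -5.4 -0.01 -64.5
131.0 268.65 266.83 -0.2 -1.4 -5.4 -0.01 -64.5
 17.46 p [ 579.8 -216.7  264.1] rpy [1.80e+02 1.00e-01 1.31e+02] F [-8.1 -1.4  8.4] T [-0.35  1.67 -0.03] op 34.7 j6 -64.6
[ 0.5801 -0.2167]
```

View pics/g2.png

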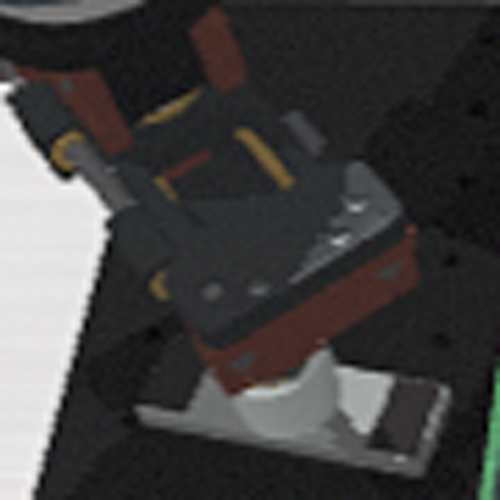

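It dropped: the hand went from z=270.0 to about 264.5 mm, roughly 5.5–6 mm, at yaw 131, i.e. after 71° of back turn. The view shows the fingers lower over the boss. Now I turn forward with light downward force following, 205° first and then a regrip, because joint 6 can't make 360° in one go.

```bash
cat >> h.py <<'E'
def forward(r,P,z,yaw,total,step=6,target=3.):
    P=np.array(P);hist=[];end=yaw-total
    while True:
        s=r.sense();F=s["contact_force"]
        hist.append((round(yaw,1),round(z*1e3,2),*np.round(s["tcp_pos"]*1e3,2),"F",*np.round(F,1),"T",*np.round(s["torque"],2),"j6",round(s["joints"][5],1)))
        if abs(F[2])>20 or np.hypot(*F[:2])>20 or abs(s["torque"][2])>.8: print("STOP",F,s["torque"]);break
        if yaw<=end+1e-6: break
        z-=np.clip((target-F[2])*8e-5,-4e-4,4e-4); P+=np.clip(F[:2]*4e-5,-2e-4,2e-4)
        d=min(step,yaw-end); yaw-=d; z-=d*.0166e-3
        r.reach([*P,z],[180,0,(yaw+180)%360-180]); r.wait(.03)
    for h in hist[::5]+hist[-1:]: print(*h)
    show(r); print("P,z,yaw",P.tolist(),z,yaw); return P,z,yaw
E
python3 - <<'E'
from station import r;from h import *
r.servo_line([.5797,-.2168,.2628],speed=.02); r.wait(.1); show(r)
forward(r,[.5797,-.2168],.2628,131.,205)
E
```

```text
17.86 p [ 579.7 -216.8  264.5] rpy [1.80e+02 1.00e-01 1.31e+02] F [-5.6 -1.7  3.8] T [-0.42  1.14 -0.01] op 35.0 j6 -64.7
131.0 262.8 579.66 -216.79 264.46 F -5.6 -1.7 3.8 T -0.42 1.14 -0.01 j6 -64.7
101.0 263.11 579.6 -216.78 263.72 F 2.6 0.3 5.4 T -0.02 -0.23 -0.06 j6 -35.1
71.0 263.22 580.24 -216.81 263.34 F 5.3 0.8 3.6 T 0.0 -0.95 -0.05 j6 -5.0
41.0 262.79 580.96 -217.0 262.92 F 4.6 -1.5 4.1 T -0.36 -0.83 -0.04 j6 25.0
11.0 262.45 581.56 -217.41 262.33 F 2.0 -3.8 3.2 T -0.81 -0.33 0.0 j6 55.1
-19.0 262.08 581.77 -218.07 261.9 F -0.9 -5.3 3.1 T -0.81 0.36 -0.02 j6 85.0
-49.0 261.46 581.45 -218.74 261.44 F -3.0 -2.4 2.7 T -0.46 0.64 -0.02 j6 114.9
-74.0 260.93 580.95 -219.17 260.97 F -2.7 -0.1 3.6 T -0.06 0.79 0.0 j6 140.1
-74.0 260.93 580.95 -219.17 260.97 F -2.7 -0.1 3.6 T -0.06 0.79 0.0 j6 140.1
 27.77 p [ 580.9 -219.2  261. ] rpy [-180.     0.   -73.9] F [-2.7 -0.1  3.6] T [-0.06  0.79  0.  ] op 35.1 j6 140.1
P,z,yaw [0.5809433487178897, -0.21925463417861318] 0.26093084243168463 -74.0
```

It sank 3.5 mm over 205° (3.4 mm expected), so the thread has engaged. Now I let go, swing joint 6 back, look at the mark and regrip.

```bash
python3 - <<'E'
from station import r;from h import *
import pickle
r.let_go(); s=show(r,"open")
j=np.array(s["joints"]); j[5]=-72.; r.move_joints(j); r.wait(.1)
s=show(r,"swung"); S=r.snapshot("scene");T=r.snapshot("top"); pickle.dump((S,T),open("s1.pkl","wb"))
cv2.imwrite("pics/g3.png",np.hstack([cv2.resize(S["frame"][140:220,110:190],(400,400),interpolation=2),cv2.resize(T["frame"][150:230,330:410],(400,400),interpolation=2)])[:,:,::-1])
E
```

```text
open 28.72 p [ 581.  -219.3  261. ] rpy [-180.   -0.  -74.] F [-0.5  0.2 -0.6] T [ 0.13  0.18 -0.01] op 88.0 j6 140.2
swung 31.92 p [ 581.  -219.3  261. ] rpy [180.    0.  138.2] F [ 0.1 -0.  -0.5] T [-0.07  0.04 -0.01] op 87.7 j6 -72.0
```

View pics/g3.png

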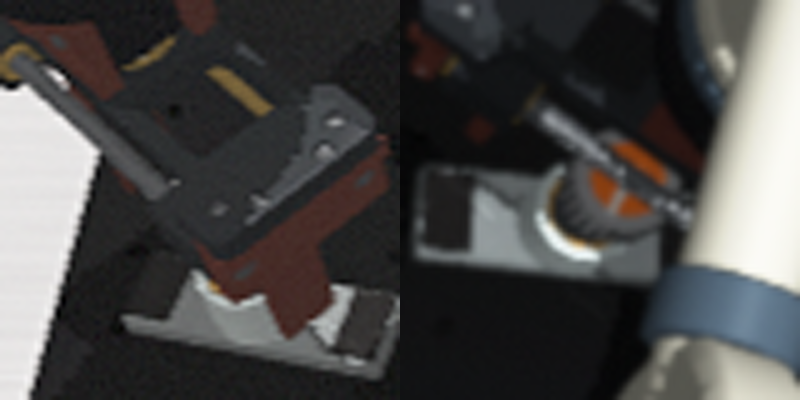

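In the top view the mark now points down-left, at about -107° against about +15° at the start. That is about 122–134° net clockwise, which matches the expected 134° (-71 + 205). I'll regrip and turn the remaining ~157°.

```bash
python3 - <<'E'
from station import r;from h import *
P=[.5808,-.2172];z=.2609
r.servo_line([*P,z],speed=.02); r.grab(50); r.wait(.2); s=show(r,"grab")
yaw=s["orientation"][2]
forward(r,P,z,yaw,158)
r.wait(.3); show(r,"end")
S=r.snapshot("scene");T=r.snapshot("top")
cv2.imwrite("pics/g4.png",np.hstack([cv2.resize(S["frame"][140:220,110:190],(400,400),interpolation=2),cv2.resize(T["frame"][150:230,330:410],(400,400),interpolation=2)])[:,:,::-1])
E
```

```text
grab 33.33 p [ 580.6 -217.5  260.9] rpy [-180.     0.   138.2] F [-2.5 -2.2 -0. ] T [-0.4   0.36  0.02] op 35.5 j6 -71.8
138.2 260.9 580.62 -217.49 260.93 F -2.5 -2.2 -0.0 T -0.4 0.36 0.02 j6 -71.8
108.2 259.93 580.48 -217.62 260.19 F -1.2 -1.7 3.3 T -0.31 0.07 -0.07 j6 -42.2
78.2 259.59 580.56 -217.85 259.64 F 1.5 0.5 3.5 T -0.17 -0.33 -0.06 j6 -12.2
48.2 259.3 580.72 -217.92 259.21 F -0.1 0.1 3.0 T -0.3 -0.22 -0.06 j6 17.8
18.2 258.76 580.77 -218.04 258.77 F 0.2 -1.4 2.5 T -0.34 0.27 -0.07 j6 47.8
-11.8 258.19 580.62 -218.12 258.2 F -0.7 -0.6 3.7 T -0.35 0.35 -0.07 j6 77.8
-19.8 258.04 580.55 -218.17 257.76 F 0.3 -0.3 1.1 T -0.33 0.21 -0.0 j6 85.9
 40.98 p [ 580.5 -218.2  257.8] rpy [-180.     0.   -19.7] F [ 0.3 -0.3  1.1] T [-0.33  0.21 -0.  ] op 35.3 j6 85.9
P,z,yaw [0.5805648415828651, -0.2181921431464474] 0.25803776875987616 -19.83841750386034
end 41.28 p [ 580.6 -218.2  257.9] rpy [-180.     0.   -19.8] F [-0.4 -1.4  1. ] T [-0.23  0.22 -0.01] op 34.9 j6 86.1
```

View pics/g4.png

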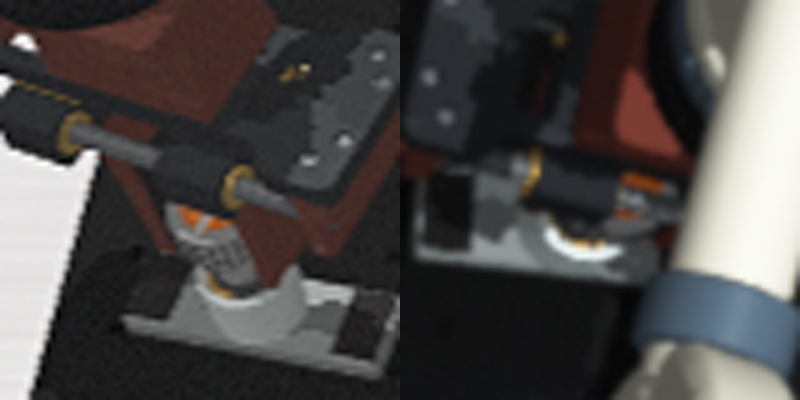

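The depth and the mark both agree with one full turn: the head sank about 12.1 mm in total and the white mark points towards the scene camera, as predicted. The head is still gripped.

```bash
python3 -c "
from station import r
from h import *
show(r); r.hand_in(); show(r)"
```

```text
41.38 p [ 580.5 -218.2  257.9] rpy [-180.     0.   -19.8] F [-0.4 -0.5 -0.1] T [-0.25  0.2   0.01] op 35.4 j6 86.1
the job is handed in; nothing more can be done
the job is handed in; nothing more can be done
```

The loose screw is started by one full turn and the job was handed in at 41.4 s of the 72 s limit, with the gripper still holding the head.

- **Back turn:** I gripped the head and turned it back 71° under a push of about 7 N, until it dropped. The hand fell from 270.0 to about 264.5 mm, roughly the 6 mm expected.
- **Forward turn:** I then turned it forward 363° (205° + 158°), opening and regripping once midway because joint 6 cannot make a full turn in one go.
- **Last checks:**
  - The head sank about 6.6 mm over the forward turn, and 12.1 mm in all from its highest point before the drop, against about 12 mm expected.
  - The white mark pointed where it should in the last picture, which was a rough check only because the hand hid part of it.
  - Forces at the end were about 1 N or less, and the finger opening was 35.4 mm.
- **What disagreed:**
  - At 68° the screw slipped down about 0.75 mm and still met support. I took it as a false alarm, turned 3° more, and it dropped.
  - My automatic drop check then printed "False", because it measured from a point already part-way through the fall.
  - At the midway look the mark had turned about 122° net, against 134° commanded. I put that down to the oblique view.

The arm touched nothing else.

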